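# Return a heat sink through the chute flap

### The job

Push the finned heat sink along its lane of the return chute and on through the swinging flap at the lane's end, so that it drops into the bin behind, then draw your fingers back out so that the flap swings shut. Only slide it: never lift it off the deck. Leave the plain metal can in the other lane, that lane's flap and everything else on the bench as they are.

Things in the scene. Friction and masses are not known exactly. Their poses are not given: they have to be found in the camera images.
- chute: Fixed return chute, 395 mm long, 176 wide. Origin on the bench (z = 0) under the middle of the flap line; +x = the way parts are pushed (position and heading vary), y left, z up. Level black deck, top at z = 85 mm, x = -200 to +12. Two lanes centred at y = +42 (left) and -42 (right), 76 wide between rails 8 wide and 14 high (x = -198 to -13). Behind the flaps an open-topped bin for both lanes.
- lip (a point): Middle of the deck's inner edge, at chute x = 12, y = 0, z = 85 mm (12 mm behind the flaps); axes as the chute's. There the deck ends, with a 73 mm drop to the bin floor: a part whose middle is pushed past the lip, across its own lane, tips over it and falls in.
- hinge_rod (a point): Middle of the 8 mm steel rod across both lanes that carries the flaps, at chute x = 0, y = 0, z = 192 mm. It is held by arms at y = -85 and 85 mm (x = -10 to 35, z = 182 to 204 mm); below the rod nothing stands between or beside the flaps in front of x = 12 mm but the rails.
- bin_floor (a point): Middle of the bin's padded floor, at chute x = 100, y = 0, z = 12 mm; axes as the chute's. The floor spans chute x = 12 to 189, y = -82 to 82 mm; its white walls (x = 30 to 195) are 120 mm high above the bench, with posts at both sides (x = 30 to 60, y = -85 and 85) up to 204 mm.
- flap_left (a joint): Angle of the flap of the left lane (chute y = +42 mm): 0 = hanging straight down (shut, a stop keeps it from swinging outward, towards the deck), positive = lower edge swung inward over the bin, up to 1.4 rad. Free hinge, falls shut by its own weight in about half a second.
- flap_right (a joint): The same for the right lane (chute y = -42 mm).
- flap_left_edge (a point): Middle of the lower edge of the left flap, a plain steel sheet 76 mm wide, 103 mm high, 3 mm thick, 60 g, hinged along its top edge on the rod; hanging shut its lower edge is 4 mm above the deck. A part pushed against it swings it open with well under 1 N.
- flap_right_edge (a point): The same for the right flap.
- heatsink: The part to push: finned aluminium heat sink, 62 mm long (its x, along the lane), 52 mm wide (y), 30 mm high, about 130 g, with six upright fins along x. Loose on the deck in one of the two lanes (which one varies), roughly square to it. Origin at the middle of its underside.
- heatsink_center (a point): Centre of the heat sink, 15 mm above its underside.
- metal_can: Plain flat-topped aluminium can 50 x 50 mm, 22 mm high, about 110 g, no fins, loose on the deck in the other lane; to be left alone. Origin at the middle of its underside.
- solder_spool: Black spool 54 mm across, 44 mm high, standing on the bench beside the chute. Origin under its centre.
- flux_jar: Small amber jar 44 mm across, 50 mm high, standing on the bench on the other side of the chute. Origin under its centre.
- spray_can: Yellow can 56 mm across, 170 mm high, upright on the bench. Origin under its centre.
- screwdriver: Screwdriver 170 mm long, lying on the bench.
- tweezers: Steel tweezers 125 mm long, lying flat.
- parts_tray: Blue divided tray 130 x 100 mm, 25 mm high. Origin under its centre.
- mug: White mug 76 mm across, 90 mm high, handle at its +y. Origin under its centre.
There are look-alikes about, which are no part of the job. Leave any green or purple look-alike of the heatsink alone.

How it is judged:
On the way, in this order (a step that is already met when the one before it is completed fails the run):
1. the heat sink, on the deck, has pushed the flap of its own lane open (0.3 rad or more) (z of heatsink_center in the frame of chute above 0.08 m and ((y of heatsink_center in the frame of chute above 0 m and value of joint flap_left above 0.3 rad) or (y of heatsink_center in the frame of chute below 0 m and value of joint flap_right above 0.3 rad))), for 0.05 s.
2. the heat sink has dropped into the bin (x of heatsink_center in the frame of chute between 0.012 and 0.19 m and y of heatsink_center in the frame of chute between -0.083 and 0.083 m and z of heatsink_center in the frame of chute below 0.07 m), for 0.2 s.
At the end, for the whole second after the job is handed in: The heat sink lies at rest in the bin (its centre within the bin walls and under 70 mm above the bench), both flaps hang shut (under 0.08 rad), the metal can is within 15 mm of where it started and the bystanders within 30 mm (all of step 2 and linear speed of heatsink below 0.02 m/s and value of joint each of flap_left, flap_right below 0.08 rad and distance of metal_can from where it was at the start of the episode below 0.015 m and distance of each of solder_spool, flux_jar, spray_can, screwdriver, tweezers, parts_tray, mug from where it was at the start of the episode below 0.03 m); the robot touches nothing.
It fails at once if the heat sink is lifted (its centre rises more than 15 mm above its height when lying on the deck) (z of heatsink_center in the frame of chute above 0.115 m).
It fails at once if the metal can is moved (15 mm) (distance of metal_can from where it was at the start of the episode above 0.015 m).
It fails at once if the flap of the other lane is pushed open (0.3 rad) before the heat sink is through (z of heatsink_center in the frame of chute above 0.08 m and ((y of heatsink_center in the frame of chute below 0 m and value of joint flap_left above 0.3 rad) or (y of heatsink_center in the frame of chute above 0 m and value of joint flap_right above 0.3 rad))).
It fails at once if a bystander is disturbed (30 mm) (not (distance of solder_spool from where it was at the start of the episode below 0.03 m) or not (distance of flux_jar from where it was at the start of the episode below 0.03 m) or not (distance of spray_can from where it was at the start of the episode below 0.03 m) or not (distance of screwdriver from where it was at the start of the episode below 0.03 m) or not (distance of tweezers from where it was at the start of the episode below 0.03 m) or not (distance of parts_tray from where it was at the start of the episode below 0.03 m) or not (distance of mug from where it was at the start of the episode below 0.03 m)).
It also fails if it takes over 38 s, if anything falls off the work surface, if the arm or the gripper's body presses on something with over 40 N, if the wrist force passes 120 N, or if a joint passes its speed limit or range.

### The arm

A 6-joint arm with a two-finger parallel gripper is mounted at the origin on the work surface. World frame = base frame: x ahead of the robot, y to its left, z up, the work surface at z = 0. Lengths are in m, angles in rad, forces in N, time in s.
With the tool pointing down it reaches from about 0.25 to 0.775 m from the base axis. Payload 8.9 kg.
Tool frame: the origin (TCP) lies on the centre line of the jaws, within the pads' length; the fingertips stand 14 mm ahead of it and the grasp point (between the pads) lies 5 mm behind it; z points along the fingers, y is the line along which they close (so a half turn about z gives the same grasp; the last joint's range is limited). The gripper opens to 85 mm and grips with 20 to 120 N. Pads are 22 mm wide; open, the fingers measure 114 mm over their backs; the gripper's body (76 mm by 85 mm) begins 54 mm behind the grasp point. The pads swing forward as they close: fully open they stand 13 mm farther back than shut.
Start: joints at [-1.312, 0.291, -0.153, 1.127, 0, 1.431], TCP at [0.203, -0.484, 0.245] pointing down, gripper open.
Joint ranges: [-2.52, 2.52], [-0.91, 1.74], [-1.3, 1.37], [-1.96, 2.02], [-1.52, 1.47], [-3.14, 3.14]. Speed limits (rad/s): [2.22, 2.22, 2.79, 3.14, 3.14, 3.14].

### API

Orientations are given as a 3x3 rotation matrix whose columns are the frame's x, y, z axes.
In Python, from rig import ctrl, imaging gives the robot as it stands.
- The arm moves only by the tool drive_tool, never from a script. Its argument "plan" is a list of rows, each a list of 3 entries, a list of its own where there are three numbers: the shift along the tool's x, y, z in m, then the turn, a rotation vector about the tool's x, y, z in degrees, then the finger opening in m, from 0 to 0.0854. In form: [[[tx, ty, tz], [ax, ay, az], grip], ...]. A call has exactly 10 rows; each row is the pose to reach, as a shift and turn from the pose commanded when the call began, along the tool's axes at that moment; what a row does not reach only later rows make up. A row lasts 1/10 s, in which the tool goes at most 50 mm and 8.59 degrees, less where a joint would pass 70% of its speed; a pose out of reach is approached as far as the arm can. A call with a gripper value outside its range is refused whole. The fingers move at their own pace and stop on an object; the grip force is fixed at half the most. Time passes only in rows, so rows that repeat a pose let the fingers close, or fill a call up. It gives the time, the measured TCP pose, the force, the opening and the grip force at its end, in the units of the state.
- ctrl.get_state(): the state, without advancing time (a new reading comes with each control period).
- imaging.capture(name): name is "scene" or "top" or "wrist"; returns the picture (480x640x3 uint8, red, green, blue); there is no depth.
- imaging.calibration(name): a dict with "fx", "fy", "cx", "cy" (pixels), "world_from_camera" (4x4, takes a point from camera to world coordinates); the wrist camera has in their place "T_tool_cam" (4x4, takes a point from camera to tool coordinates, whose origin is the TCP and whose axes are the flange's). Camera axes: x right, y down, z forward; pixel columns grow to the right and rows downward; lengths in m; the calibration is good to about 2 mm. A picture is of the moment at which its call begins: read the wrist's pose just before it. calibration takes no time and is no camera call.
- ctrl.sign_off(): hands the job in; it is judged then, once.
The state is a dict: "clock": time; "q": joint angles; "qd": joint speeds; "tau": joint torques, N m; "position": TCP position; "orientation": TCP orientation; "force": force on the tool from outside, world axes, zero at the start; "ft_torque": the same for the moment, N m; "grip_width": finger opening in m; "grasp_force": force on a finger pad.
Only numpy, scipy, OpenCV 4.12 (cv2) and the standard library are available. Lean on these libraries where they do the work, as an engineer would, in place of code of your own. Each camera call takes 0.05 s, during which the arm holds its last target. There are 200 camera calls.

## Working session

There is one attempt and no reset: what is moved stays moved. The work goes in short steps, Python scripts to look and compute and a tool call to move; the robot and the scene stay as the last step left them, time stands still between calls to the robot, and variables do not carry over. Pictures are saved under pics/ and viewed, at most 10 in all, crops included, and the job is handed in when it is done.

Besides the shell and the picture viewer there is one more tool, called by a JSON object that holds its "name" and its "arguments", one argument or row to a line. drive_tool: Moves the arm, as the interface text tells. Its arguments: {"type":"object","properties":{"plan":{"type":"array"}},"required":["plan"]}

```bash
mkdir -p pics
python3 - <<'E'
from rig import ctrl, imaging
import cv2,numpy as np
np.set_printoptions(precision=4,suppress=True)
for n in("top","scene"):
    cv2.imwrite(f"pics/{n}0.png",imaging.capture(n)[:,:,::-1]); print(imaging.calibration(n))
s=ctrl.get_state();print(s["clock"],s["position"],s["orientation"],s["grip_width"])
print(imaging.calibration("wrist"))
E
```

```text
{'fx': 498.5789810014567, 'fy': 498.5789810014567, 'cx': 323.13349245922916, 'cy': 238.87756633029002, 'world_from_camera': array([[-0.0175, -0.9899,  0.1404,  0.3992],
       [-0.9998,  0.0182,  0.004 ,  0.0041],
       [-0.0065, -0.1403, -0.9901,  1.208 ],
       [ 0.    ,  0.    ,  0.    ,  1.    ]])}
{'fx': 553.5795469416108, 'fy': 553.5795469416108, 'cx': 313.6832348022731, 'cy': 241.86022821042897, 'world_from_camera': array([[ 0.7464,  0.3862, -0.542 ,  1.3048],
       [ 0.6653, -0.4556,  0.5914, -0.8272],
       [-0.0186, -0.802 , -0.597 ,  0.967 ],
       [ 0.    ,  0.    ,  0.    ,  1.    ]])}
0.1 [ 0.2033 -0.4837  0.2448] [[ 0.9219  0.3874 -0.0003]
 [ 0.3874 -0.9219  0.0011]
 [ 0.0002 -0.0011 -1.    ]] 0.08561182696259576
{'fx': 368.7656463582543, 'fy': 368.7656463582543, 'cx': 318.0211404055131, 'cy': 234.6817857234752, 'T_tool_cam': array([[ 0.    , -0.959 , -0.2835,  0.0725],
       [ 1.    , -0.0002,  0.0005,  0.0004],
       [-0.0006, -0.2835,  0.959 , -0.128 ],
       [ 0.    ,  0.    ,  0.    ,  1.    ]])}
```

View pics/top0.png

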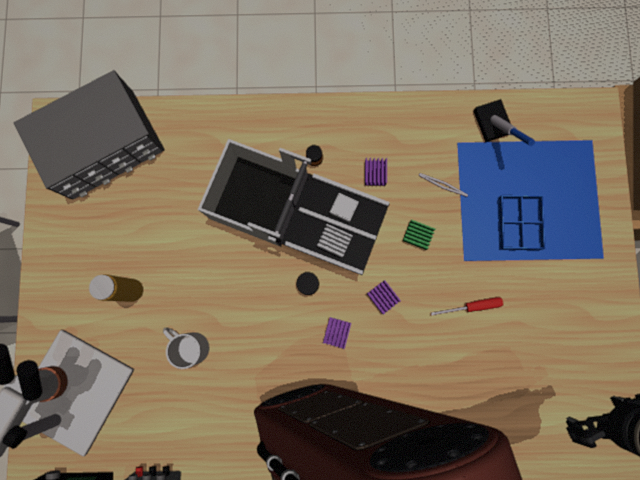

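View pics/scene0.png

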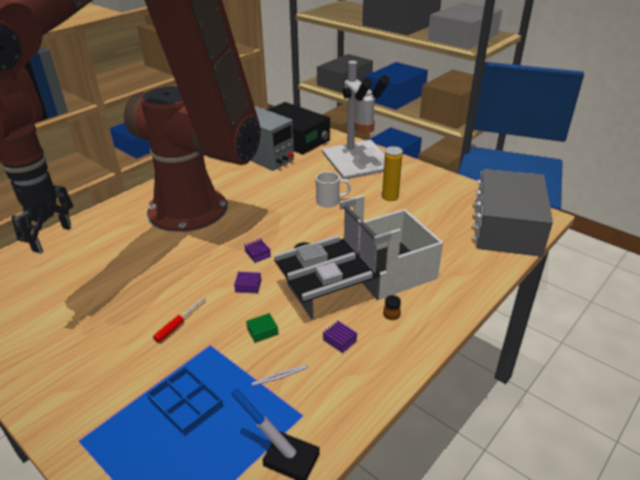

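The striped grey part at top (335,239) is the heat sink (near lane). The plain square at (344,206) is the can in the far lane. The purple items at (375,172), (383,297), (337,333) and the green one at (419,235) are look-alikes on the bench. I'll confirm this in an enlarged crop.

Run:
```python
import cv2
im=cv2.imread("pics/top0.png")[130:285,195:400]
cv2.imwrite("pics/crop.png",cv2.resize(im,None,fx=3.8,fy=3.8,interpolation=cv2.INTER_CUBIC))
```

```text
(no output)
```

View pics/crop.png

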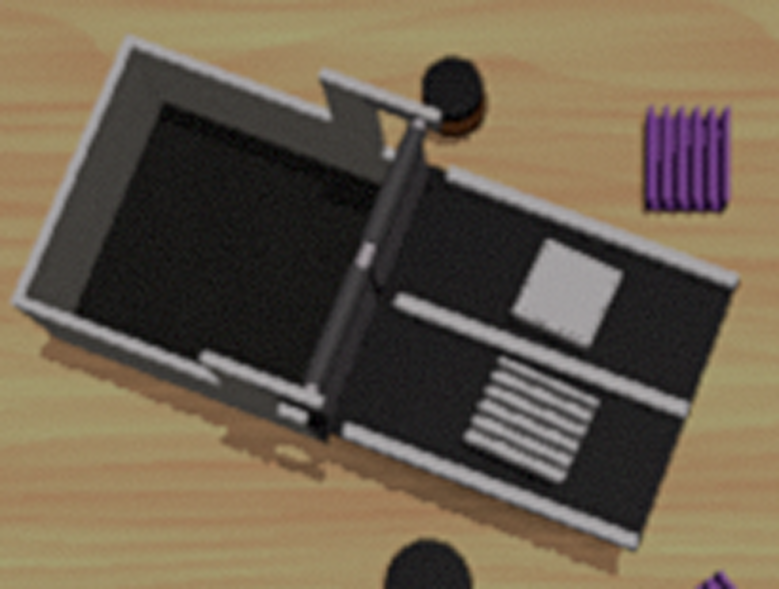

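The crop confirms it: a bare grey finned part sits in the near lane at crop (532,419), and a plain can in the far lane at (567,293). The middle rail runs from (398,300) to (688,410).

```bash
cat > h.py <<'E'
import numpy as np
from rig import ctrl, imaging
np.set_printoptions(precision=4,suppress=True)
def ray(c,T,uv,z):
    d=T[:3,:3]@[(uv[0]-c["cx"])/c["fx"],(uv[1]-c["cy"])/c["fy"],1]
    o=T[:3,3]; return o+d*(z-o[2])/d[2]
E
python3 - <<'E'
from h import *
c=imaging.calibration("top");T=c["world_from_camera"]
P=lambda u,v,z:ray(c,T,((u+.5)/3.8-.5+195,(v+.5)/3.8-.5+130),z)
pts={"midA":P(398,300,.099),"midB":P(688,410,.099),"R":P(738,280,.099),"L":P(635,547,.099),"nearA":P(347,430,.099),"farA":P(448,174,.099)}
for k,v in pts.items():print(k,v)
ch={"midA":(-.013,0),"midB":(-.198,0),"R":(-.198,-.087),"L":(-.198,.087),"nearA":(-.013,.084),"farA":(-.013,-.084)}
A=[];
a=np.array([complex(*ch[k]) for k in ch]);w=np.array([complex(*pts[k][:2]) for k in ch])
am,wm=a.mean(),w.mean();r=((a-am).conj()@(w-wm));print("scale",abs(r)/(abs(a-am)**2).sum())
th=np.angle(r);o=wm-np.exp(1j*th)*am
print("th",np.degrees(th),"origin",o,"res mm",abs(w-o-np.exp(1j*th)*a)*1e3)
for n,uv in {"hs":(532,419,.115),"can":(567,293,.107),"hsc1":(502,356,.115),"hsc2":(600,400,.115),"hsc3":(563,482,.115),"hsc4":(465,440,.115)}.items():
    p=P(*uv);print(n,p,"chute",(complex(p[0],p[1])-o)*np.exp(-1j*th))
E
```

```text
midA [0.6268 0.0612 0.099 ]
midB [ 0.5573 -0.1095  0.099 ]
R [ 0.6351 -0.1418  0.099 ]
L [ 0.4769 -0.0759  0.099 ]
nearA [0.5491 0.0922 0.099 ]
farA [0.7035 0.0303 0.099 ]
scale 0.9924539399858926
th 67.68708989165899 origin (0.6315248969031035+0.0736785055821576j) res mm [0.4799 0.9814 1.8442 1.2199 1.3636 0.9337]
hs [ 0.5514 -0.0169  0.115 ] chute (-0.11420666193707514+0.03970679878997407j)
can [ 0.6275 -0.0393  0.107 ] chute (-0.10608667374936824-0.03917311132808269j)
hsc1 [ 0.589  -0.0001  0.115 ] chute (-0.0844292452467526+0.011345905098605464j)
hsc2 [ 0.5619 -0.0568  0.115 ] chute (-0.14712365217968915+0.014897210847848723j)
hsc3 [ 0.5142 -0.0341  0.115 ] chute (-0.14423876472523406+0.06758570802435165j)
hsc4 [0.5398 0.0223 0.115 ] chute (-0.08233789280467291+0.06533867518956353j)
```

{"name": "drive_tool", "arguments": {
  "plan": [
    [[0.023, -0.012, 0], [0, 0, -8], 0.015],
    [[0.046, -0.025, 0], [0, 0, -16], 0.015],
    [[0.069, -0.037, 0], [0, 0, -24], 0.015],
    [[0.092, -0.05, 0], [0, 0, -32], 0.015],
    [[0.115, -0.062, 0], [0, 0, -40], 0.015],
    [[0.138, -0.075, 0], [0, 0, -48], 0.015],
    [[0.16, -0.087, 0], [0, 0, -56], 0.015],
    [[0.183, -0.1, 0], [0, 0, -64], 0.015],
    [[0.205, -0.112, 0], [0, 0, -72], 0.015],
    [[0.227, -0.124, 0], [0, 0, -80], 0.015]
  ]
}}

```text
clock: 1.1
position: [0.365, -0.2807, 0.2451]
orientation: [[-0.227, 0.974, -0.0], [0.974, 0.227, 0.0], [0.0, -0.0, -1.0]]
force: [-0.1, -0.3, 0.5]
grip_width: 0.015
grasp_force: 0.0
```

```bash
cat >> h.py <<'E'
from scipy.spatial.transform import Rotation as Ro
TH=np.radians(67.7); O=np.array([.6315,.0737,0])
RC=Ro.from_euler("z",TH).as_matrix()
def goal(x,y,z,tilt):  # chute TCP pose
    t=np.radians(tilt);s,c=np.sin(t),np.cos(t)
    return O+RC@[x,y,z], RC@np.array([[-c,0,s],[0,1,0],[-s,0,-c]])
def rel(x,y,z,tilt):
    s=ctrl.get_state();R=np.array(s["orientation"]);p,G=goal(x,y,z,tilt)
    print("clock",s["clock"],"q",np.array(s["q"]),"chute tcp",RC.T@(s["position"]-O),"grip",s["grip_width"])
    print("shift",R.T@(p-s["position"]),"turn",np.degrees(Ro.from_matrix(R.T@G).as_rotvec()))
E
python3 -c "
from h import *
rel(-.182,.04,.2,0);rel(-.182,.04,.2,35)"
```

```text
clock 1.1 q [-0.8145  0.1689 -0.3139  1.0886 -0.      0.5272] chute tcp [-0.429   0.1121  0.2451] grip 0.015042027380469444
shift [0.1595 0.2019 0.0451] turn [   0.0245   -0.0282 -144.5778]
clock 1.1 q [-0.8145  0.1689 -0.3139  1.0886 -0.      0.5272] chute tcp [-0.429   0.1121  0.2451] grip 0.015042027380469444
shift [0.1595 0.2019 0.0451] turn [ -43.7598  -14.0095 -138.8704]
```

{"name": "drive_tool", "arguments": {
  "plan": [
    [[0.016, 0.02, 0], [0, 0, -8.3], 0.015],
    [[0.032, 0.04, 0], [0, 0, -16.6], 0.015],
    [[0.048, 0.06, 0], [0, 0, -25], 0.015],
    [[0.064, 0.08, 0], [0, 0, -33], 0.015],
    [[0.08, 0.1, 0], [0, 0, -41], 0.015],
    [[0.096, 0.12, 0], [0, 0, -49], 0.015],
    [[0.112, 0.14, 0], [0, 0, -57], 0.015],
    [[0.128, 0.16, 0], [0, 0, -65], 0.015],
    [[0.144, 0.18, 0], [0, 0, -73], 0.015],
    [[0.16, 0.202, 0], [0, 0, -81], 0.015]
  ]
}}

```text
clock: 2.1
position: [0.5264, -0.08, 0.245]
orientation: [[-0.997, -0.072, -0.001], [-0.072, 0.997, 0.0], [0.001, 0.0, -1.0]]
force: [-0.0, -0.7, 0.1]
grip_width: 0.0151
grasp_force: 0.0
```

```bash
python3 -c "
from h import *
rel(-.182,.04,.2,0);rel(-.182,.04,.2,35)"
```

```text
clock 2.1 q [-0.2881  0.3057 -0.1332  1.1326 -0.     -0.36  ] chute tcp [-0.1821  0.0389  0.245 ] grip 0.015139886564200157
shift [0.0009 0.0006 0.045 ] turn [  0.0317  -0.0279 -63.5798]
clock 2.1 q [-0.2881  0.3057 -0.1332  1.1326 -0.     -0.36  ] chute tcp [-0.1821  0.0389  0.245 ] grip 0.015139886564200157
shift [0.0009 0.0006 0.045 ] turn [-19.3629 -31.318  -61.5184]
```

{"name": "drive_tool", "arguments": {
  "plan": [
    [[0, 0, 0.005], [-2.0, -3.2, -6.3], 0.015],
    [[0, 0, 0.01], [-4.0, -6.4, -12.6], 0.015],
    [[0, 0, 0.015], [-6.0, -9.7, -19.0], 0.015],
    [[0, 0, 0.02], [-8.0, -12.9, -25.3], 0.015],
    [[0, 0, 0.025], [-10.0, -16.1, -31.7], 0.015],
    [[0, 0, 0.03], [-12.0, -19.4, -38.0], 0.015],
    [[0, 0, 0.035], [-14.0, -22.6, -44.4], 0.015],
    [[0, 0, 0.04], [-16.0, -25.8, -50.7], 0.015],
    [[0, 0, 0.045], [-18.0, -29.1, -57.1], 0.015],
    [[0.001, 0.001, 0.045], [-19.4, -31.3, -61.5], 0.015]
  ]
}}

```text
clock: 3.1
position: [0.5246, -0.0803, 0.1994]
orientation: [[-0.312, -0.924, 0.22], [-0.756, 0.382, 0.532], [-0.576, -0.0, -0.818]]
force: [-0.3, -0.3, -0.3]
grip_width: 0.0147
grasp_force: 0.0
```

Run:
```python
from h import *
import cv2
rel(-.182,.04,.1085,35)
cv2.imwrite("pics/w1.png",imaging.capture("wrist")[:,:,::-1])
```

```text
clock 3.1 q [-0.6343  0.3959 -0.2896  1.0527  0.5932 -1.8645] chute tcp [-0.183   0.0405  0.1994] grip 0.014687225247299866
shift [ 0.0515 -0.0005  0.0749] turn [-0.0911  0.1607 -0.1194]
```

View pics/w1.png

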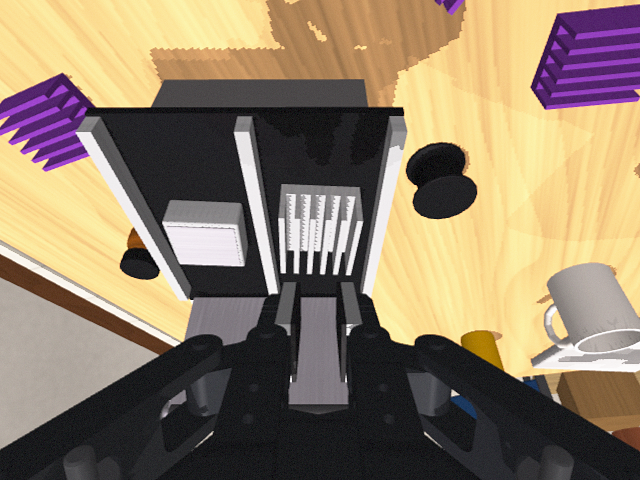

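The wrist view looks back along the chute from above. The finned sink's rear top edge runs from about (281,186) to (362,188), the deck's rear edge is at row ~109, and the can is in the other lane at (205,232).

Run:
```python
from h import *
s=ctrl.get_state();W=np.eye(4);W[:3,:3]=s["orientation"];W[:3,3]=s["position"]
c=imaging.calibration("wrist");T=W@c["T_tool_cam"]
for n,u,v,z in[("rearL",281,186,.115),("rearR",362,188,.115),("deckend",246,110,.085),("midrailend",245,118,.099),("railOut",405,118,.099),("railOut2",79,120,.099)]:
    print(n,RC.T@(ray(c,T,(u,v),z)-O))
```

```text
rearL [-0.1737  0.0193  0.115 ]
rearR [-0.1722  0.064   0.115 ]
deckend [-0.2015  0.0007  0.085 ]
midrailend [-0.2059  0.0025  0.099 ]
railOut [-0.206   0.0839  0.099 ]
railOut2 [-0.2047 -0.0825  0.099 ]
```

Row 186 is the sink's bottom rear edge. Cast on the deck plane it gives chute x ≈ -0.144, y ≈ 0.042, which agrees with the top view. Descending behind it.

{"name": "drive_tool", "arguments": {
  "plan": [
    [[0.007, 0.0005, 0.01], [0, 0, 0], 0.015],
    [[0.014, 0.001, 0.02], [0, 0, 0], 0.015],
    [[0.021, 0.001, 0.03], [0, 0, 0], 0.015],
    [[0.028, 0.001, 0.04], [0, 0, 0], 0.015],
    [[0.035, 0.001, 0.05], [0, 0, 0], 0.015],
    [[0.041, 0.001, 0.059], [0, 0, 0], 0.015],
    [[0.046, 0.001, 0.067], [0, 0, 0], 0.015],
    [[0.05, 0.001, 0.073], [0, 0, 0], 0.015],
    [[0.0515, 0.001, 0.075], [0, 0, 0], 0.015],
    [[0.0515, 0.001, 0.075], [0, 0, 0], 0.015]
  ]
}}

```text
clock: 4.15
position: [0.5245, -0.0788, 0.1091]
orientation: [[-0.315, -0.923, 0.221], [-0.756, 0.385, 0.53], [-0.574, 0.0, -0.819]]
force: [0.1, 0.0, 0.0]
grip_width: 0.0149
grasp_force: 0.0
```

```bash
python3 -c "
from h import *
rel(-.12,.0415,.1085,35);rel(-.03,.0415,.1085,35)"
```

```text
clock 4.15 q [-0.6312  0.4997 -0.3995  0.8344  0.5918 -1.8565] chute tcp [-0.1818  0.0411  0.1091] grip 0.01494000417673636
shift [-0.0502  0.0007  0.0359] turn [-0.173   0.0184 -0.29  ]
clock 4.15 q [-0.6312  0.4997 -0.3995  0.8344  0.5918 -1.8565] chute tcp [-0.1818  0.0411  0.1091] grip 0.01494000417673636
shift [-0.1239  0.0012  0.0876] turn [-0.173   0.0184 -0.29  ]
```

{"name": "drive_tool", "arguments": {
  "plan": [
    [[-0.005, 0, 0.0036], [0, 0, 0], 0.015],
    [[-0.01, 0, 0.0072], [0, 0, 0], 0.015],
    [[-0.015, 0, 0.0108], [0, 0, 0], 0.015],
    [[-0.02, 0.0005, 0.0144], [0, 0, 0], 0.015],
    [[-0.025, 0.0005, 0.018], [0, 0, 0], 0.015],
    [[-0.03, 0.0005, 0.0215], [0, 0, 0], 0.015],
    [[-0.035, 0.0005, 0.025], [0, 0, 0], 0.015],
    [[-0.04, 0.0005, 0.0287], [0, 0, 0], 0.015],
    [[-0.045, 0.0007, 0.0323], [0, 0, 0], 0.015],
    [[-0.05, 0.0007, 0.0359], [0, 0, 0], 0.015]
  ]
}}

```text
clock: 5.15
position: [0.5477, -0.0213, 0.1086]
orientation: [[-0.315, -0.923, 0.221], [-0.756, 0.385, 0.53], [-0.574, 0.0, -0.819]]
force: [-1.3, -1.3, 0.9]
grip_width: 0.0151
grasp_force: 0.7
```

Run:
```python
from h import *
import cv2
rel(-.05,.0415,.1085,35)
a=imaging.capture("wrist")[0:400,120:520,::-1];b=imaging.capture("top")[130:285,195:400,::-1]
b=cv2.resize(b,(400,302));b=cv2.copyMakeBorder(b,0,98,0,0,0)
cv2.imwrite("pics/w2.png",np.hstack([a,b]))
```

```text
clock 5.15 q [-0.5116  0.4801 -0.4332  0.7389  0.6063 -1.7128] chute tcp [-0.1197  0.0414  0.1086] grip 0.015106431531102922
shift [-0.057   0.0005  0.0401] turn [-0.1873  0.0114 -0.2776]
```

View pics/w2.png

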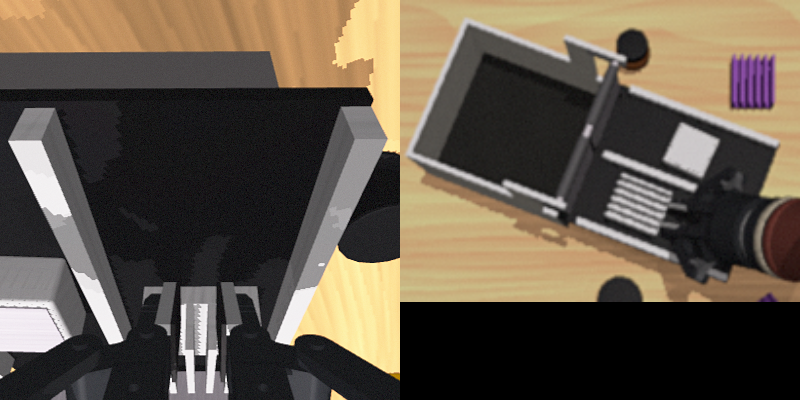

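Left half (wrist): both fingers sit evenly on the sink's rear face. Right half (top): the sink at (640,203) is straight in its lane, and the can at (690,150) is untouched. Pushing on.

{"name": "drive_tool", "arguments": {
  "plan": [
    [[-0.0057, 0, 0.004], [0, 0, 0], 0.015],
    [[-0.0114, 0, 0.008], [0, 0, 0], 0.015],
    [[-0.0171, 0, 0.012], [0, 0, 0], 0.015],
    [[-0.0228, 0, 0.016], [0, 0, 0], 0.015],
    [[-0.0285, 0, 0.02], [0, 0, 0], 0.015],
    [[-0.0342, 0, 0.024], [0, 0, 0], 0.015],
    [[-0.0399, 0.0005, 0.028], [0, 0, 0], 0.015],
    [[-0.0456, 0.0005, 0.032], [0, 0, 0], 0.015],
    [[-0.0513, 0.0005, 0.036], [0, 0, 0], 0.015],
    [[-0.057, 0.0005, 0.04], [0, 0, 0], 0.015]
  ]
}}

```text
clock: 6.25
position: [0.5741, 0.0432, 0.1086]
orientation: [[-0.315, -0.923, 0.221], [-0.756, 0.385, 0.53], [-0.574, 0.0, -0.819]]
force: [-0.1, -1.0, -0.2]
grip_width: 0.0153
grasp_force: 0.4
```

Run:
```python
from h import *
import cv2
rel(-.022,.0415,.1085,35);rel(-.015,.0415,.1085,35)
a=imaging.capture("scene")[180:330,250:450,::-1];b=imaging.capture("top")[130:285,195:400,::-1]
cv2.imwrite("pics/w3.png",np.hstack([cv2.resize(a,(400,300)),cv2.resize(b,(400,300))]))
```

```text
clock 6.25 q [-0.3755  0.4717 -0.4472  0.6382  0.611  -1.5469] chute tcp [-0.05    0.0415  0.1086] grip 0.0152757667616472
shift [-0.0229  0.0001  0.0161] turn [-0.1898  0.0132 -0.277 ]
clock 6.25 q [-0.3755  0.4717 -0.4472  0.6382  0.611  -1.5469] chute tcp [-0.05    0.0415  0.1086] grip 0.0152757667616472
shift [-0.0286  0.0002  0.0201] turn [-0.1898  0.0132 -0.277 ]
```

View pics/w3.png

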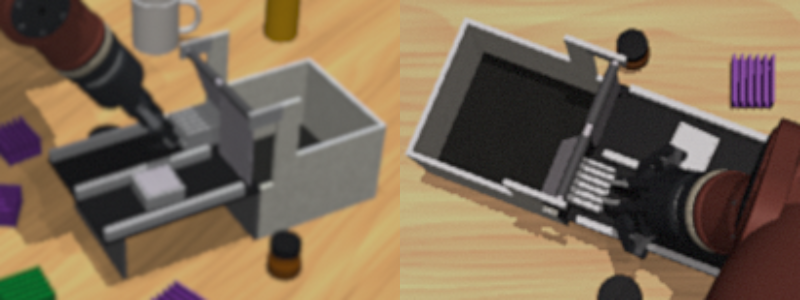

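Left: the sink is entering under its flap, which is partly open. Right: the flap is swung inward at (565,170), and the can is unmoved at (693,147). Last push over the lip.

{"name": "drive_tool", "arguments": {
  "plan": [
    [[-0.004, 0, 0.0028], [0, 0, 0], 0.015],
    [[-0.008, 0, 0.0056], [0, 0, 0], 0.015],
    [[-0.012, 0, 0.0084], [0, 0, 0], 0.015],
    [[-0.016, 0, 0.0112], [0, 0, 0], 0.015],
    [[-0.02, 0, 0.014], [0, 0, 0], 0.015],
    [[-0.023, 0, 0.0161], [0, 0, 0], 0.015],
    [[-0.023, 0, 0.0161], [0, 0, 0], 0.015],
    [[-0.023, 0, 0.0161], [0, 0, 0], 0.015],
    [[-0.023, 0, 0.0161], [0, 0, 0], 0.015],
    [[-0.023, 0, 0.0161], [0, 0, 0], 0.015]
  ]
}}

```text
clock: 7.35
position: [0.5847, 0.0685, 0.1086]
orientation: [[-0.315, -0.923, 0.221], [-0.756, 0.385, 0.53], [-0.574, 0.0, -0.819]]
force: [-0.5, 0.1, -0.0]
grip_width: 0.0152
grasp_force: 0.0
```

Run:
```python
from h import *
import cv2
rel(-.16,.0415,.1085,35)
a=imaging.capture("scene")[180:330,250:450,::-1];b=imaging.capture("top")[130:285,195:400,::-1]
cv2.imwrite("pics/w4.png",np.hstack([cv2.resize(a,(400,300)),cv2.resize(b,(400,300))]))
```

```text
clock 7.35 q [-0.3226  0.473  -0.4455  0.6017  0.6092 -1.4823] chute tcp [-0.0226  0.0413  0.1086] grip 0.015239815449073263
shift [ 0.1125 -0.0007 -0.0788] turn [-0.1915  0.0116 -0.2854]
```

View pics/w4.png

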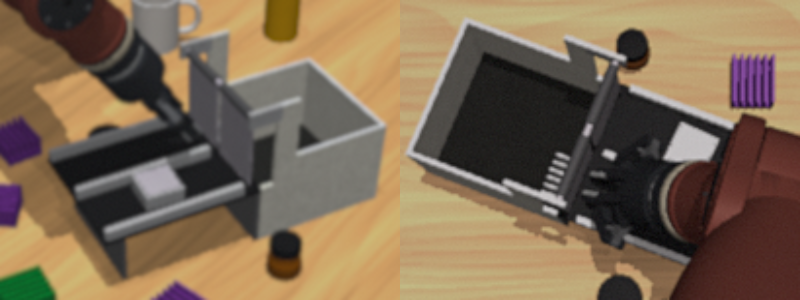

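Left: both flaps hang shut and the lane is empty. Right: the sink's fins show in the bin at (557,175). Drawing back and up.

{"name": "drive_tool", "arguments": {
  "plan": [
    [[0.012, 0, -0.0084], [0, 0, 0], 0.015],
    [[0.024, 0, -0.0168], [0, 0, 0], 0.015],
    [[0.036, 0, -0.0252], [0, 0, 0], 0.015],
    [[0.048, 0, -0.0336], [0, 0, 0], 0.015],
    [[0.06, 0, -0.042], [0, 0, 0], 0.015],
    [[0.072, 0, -0.0504], [0, 0, 0], 0.015],
    [[0.08, 0, -0.07], [0, 0, 0], 0.015],
    [[0.08, 0, -0.1], [0, 0, 0], 0.015],
    [[0.08, 0, -0.13], [0, 0, 0], 0.015],
    [[0.08, 0, -0.16], [0, 0, 0], 0.015]
  ]
}}

```text
clock: 8.45
position: [0.5237, -0.0773, 0.1947]
orientation: [[-0.315, -0.923, 0.221], [-0.756, 0.385, 0.53], [-0.574, 0.0, -0.819]]
force: [1.0, 0.1, 0.1]
grip_width: 0.015
grasp_force: 0.0
```

{"name": "drive_tool", "arguments": {
  "plan": [
    [[0, 0, -0.02], [0, 0, 0], 0.015],
    [[0, 0, -0.05], [0, 0, 0], 0.015],
    [[0, 0, -0.08], [0, 0, 0], 0.015],
    [[0, 0, -0.08], [0, 0, 0], 0.015],
    [[0, 0, -0.08], [0, 0, 0], 0.015],
    [[0, 0, -0.08], [0, 0, 0], 0.015],
    [[0, 0, -0.08], [0, 0, 0], 0.015],
    [[0, 0, -0.08], [0, 0, 0], 0.015],
    [[0, 0, -0.08], [0, 0, 0], 0.015],
    [[0, 0, -0.08], [0, 0, 0], 0.015]
  ]
}}

```text
clock: 9.45
position: [0.5065, -0.1188, 0.2591]
orientation: [[-0.315, -0.923, 0.22], [-0.756, 0.385, 0.53], [-0.574, 0.0, -0.819]]
force: [-0.2, 0.3, 0.3]
grip_width: 0.0146
grasp_force: 0.0
```

Run:
```python
from h import *
import cv2
rel(-.16,.0415,.1085,35)
a=imaging.capture("scene")[180:330,250:450,::-1];b=imaging.capture("top")[130:285,195:400,::-1]
cv2.imwrite("pics/w5.png",np.hstack([cv2.resize(a,(400,300)),cv2.resize(b,(400,300))]))
```

```text
clock 9.45 q [-0.7137  0.3611 -0.1744  1.2519  0.5761 -1.9541] chute tcp [-0.2255  0.0426  0.2591] grip 0.014604797133460745
shift [ 0.0328 -0.0008  0.1609] turn [-0.1644  0.0181 -0.2674]
```

View pics/w5.png

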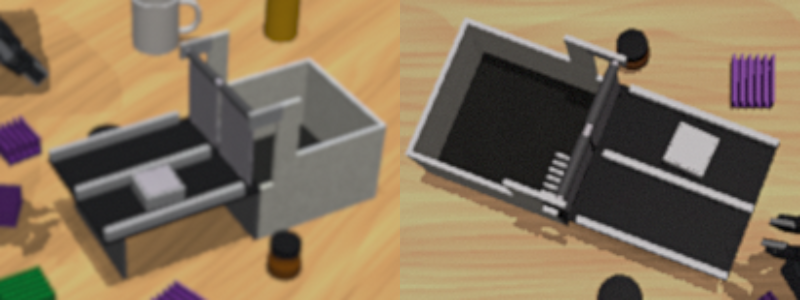

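Both flaps hang shut, the can is in place at (691,150), the lane is clear, and the sink's fins show still in the bin at (557,175). The 73 mm drop is longer than the sink, so it cannot hang on the lip. Handing in.

```bash
python3 -c "
from rig import ctrl
print(ctrl.sign_off())"
```

```text
the job is handed in; nothing more can be done
None
```

The heat sink was pushed through the left flap into the bin, both flaps hang shut, the can and the objects near the chute look unmoved in the last pictures, and the job is handed in (no verdict was returned).

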